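Make up two hardness-test kits

ROBOT

A 6-joint arm with a two-finger parallel gripper is mounted at the origin on the work surface. World frame = base frame: x ahead of the robot, y to its left, z up, the work surface at z = 0. Lengths are in m, angles in rad, forces in N, time in s.
With the tool pointing down it reaches from about 0.35 to 0.875 m from the base axis. Payload 4.2 kg.
Tool frame: the origin (TCP) lies on the centre line of the jaws, within the pads' length; the fingertips stand 17 mm ahead of it and the grasp point (between the pads) lies 2 mm behind it; z points along the fingers, y is the line along which they close (so a half turn about z gives the same grasp; the last joint's range is limited). The gripper opens to 87 mm and grips with 3 to 60 N. Pads are 19 mm wide; open, the fingers measure 117 mm over their backs; the gripper's body (75 mm by 190 mm) begins 51 mm behind the grasp point.
Start: joints at [-1.027, 0.385, 0.008, 0, -1.194, -0.259], TCP at [0.176, -0.6, 0.24] pointing down, gripper open.
Joint ranges: [-3.14, 3.14], [-1.21, 2.06], [-1.07, 1.41], [-3.16, 2.05], [-2.99, -0.16], [-3.1, 3.1]. Speed limits (rad/s): [2.79, 2.79, 3.14, 3.14, 3.14, 3.14].

INTERFACE

Orientations are given as a 3x3 rotation matrix whose columns are the frame's x, y, z axes.
In Python, from workcell import monitor, cams, order gives the robot as it stands.
- The arm moves only by the shell command python3 -m handwheel 'ROWS' [FORCE]. ROWS is JSON, one flat list of numbers, 7 for each row, row after row: the turn, a rotation vector about the tool's x, y, z in rad, then the shift along the tool's x, y, z in cm, then the opening, from 0 (shut) to 1 (fully open). A call has exactly 8 rows; each row is the pose to reach, as a shift and turn from the pose commanded when the call began, along the tool's axes at that moment; what a row does not reach only later rows make up. A row lasts 1/12 s, in which the tool goes at most 41.7 mm and 7.16 degrees, less where a joint would pass 70% of its speed; a pose out of reach is approached as far as the arm can. A call with a gripper value outside its range is refused whole. The fingers move at their own pace and stop on an object; FORCE is the grip in N (left out, the last holds). Time passes only in rows, so rows that repeat a pose let the fingers close, or fill a call up. It gives the time, the measured TCP pose, the force, the opening and the grip force at its end, in the units of the state.
- monitor.state(): the state, without advancing time (a new reading comes with each control period).
- cams.camera(name): name is "scene" or "top"; returns a dict with "frame" (384x512x3 uint8, red, green, blue), "fx", "fy", "cx", "cy" (pixels), "extrinsics" (4x4, takes a point from camera to world coordinates). Camera axes: x right, y down, z forward; pixel columns grow to the right and rows downward; lengths in m; the calibration is good to about 2 mm. A picture is of the moment at which its call begins. There is no depth.
- order.finish_job(): hands the job in; it is judged then, once.
The state is a dict: "clock": time; "joint_pos": joint angles; "joint_vel": joint speeds; "effort": joint torques, N m; "tcp_pos": TCP position; "eef_rot": TCP orientation; "wrist_force": force on the tool from outside, world axes, zero at the start; "ft_torque": the same for the moment, N m; "grip_width": opening from 0.0 (shut) to 1.0 (fully open); "gripper_force": force on a finger pad.
Only numpy, scipy, OpenCV 4.12 (cv2) and the standard library are available. Lean on these libraries where they do the work, as an engineer would, in place of code of your own. Each camera call takes 0.05 s, during which the arm holds its last target. There are 200 camera calls.

TASK

Make up two kits for the hardness tester in the shallow black trays, one thing to a compartment, each set down upright as it stands now and flat on the compartment's floor. The tray with three compartments gets the flat-work kit: the rectangular steel test piece in the middle, with the flat anvil (wide disc with a stem) and the indenter (small cylinder with a brass point) in the two end compartments, either way round; the tray with two compartments gets the round-work kit: the V-grooved anvil and the plain round bar, either way round. Leave the other things on the bench (reference disc, sleeve, grease jar) where they are.

Things in the scene. Friction and masses are not known exactly. Their poses are not given: they have to be found in the camera images.
- tray3: Shallow black tray with three compartments, 232 x 80 mm, 8 mm high. Compartment centres at x = -76, 0 and +76 mm in the tray's frame. Compartments are 72 mm square inside, in one row along the tray's x axis, 76 mm from centre to centre; inner floor 3 mm above the bench; outer walls and partitions 4 mm thick, top 8 mm above the bench. Origin: centre of the tray's underside, on the bench; z up. Fixed to the bench, but found in a different place and turn each time.
- tray2: Shallow black tray with two compartments, 156 x 80 mm, 8 mm high. Compartment centres at x = -38 and +38 mm in the tray's frame. Compartments are 72 mm square inside, in one row along the tray's x axis, 76 mm from centre to centre; inner floor 3 mm above the bench; outer walls and partitions 4 mm thick, top 8 mm above the bench. Origin: centre of the tray's underside, on the bench; z up. Fixed to the bench, but found in a different place and turn each time.
- flat_anvil_c (a point): Flat anvil standing stem up: dark steel disc 50 mm across and 12 mm thick, with an upright steel stem 20 mm across on its middle, to 56 mm above its underside; 0.29 kg. Grip the stem above the disc. Point: on its vertical axis, half-way up. z axis up. That is 28 mm above its underside.
- v_anvil_c (a point): V-anvil: dark steel block 40 mm (its x) by 44 mm (its y), 37 mm high; the lower 26 mm is a plain block, on top two ridges with a V groove between them run along its x. Its x ends are flat over the full height; 0.42 kg. Point: on its vertical axis, half-way up. z axis up. That is 18.5 mm above its underside.
- test_piece_c (a point): Rectangular bright steel test piece lying flat, 54 mm (its x) by 36 mm (its y), 22 mm high; 0.33 kg. Point: on its vertical axis, half-way up. z axis up. That is 11 mm above its underside.
- indenter_c (a point): Indenter: upright steel cylinder 28 mm across and 30 mm high, with a brass point 14 mm across on top that tapers, 52 mm high in all; 0.16 kg. Point: on its vertical axis, half-way up. z axis up. That is 26 mm above its underside.
- round_bar_c (a point): Plain bright steel round bar standing on end, 30 mm across, 46 mm high, solid; 0.25 kg. Point: on its vertical axis, half-way up. z axis up. That is 23 mm above its underside.
- ref_disc_c (a point): Bystander: flat bright steel reference disc, 60 mm across, 14 mm high, loose. Stays where it is. Point: on its vertical axis, half-way up. z axis up.
- sleeve_c (a point): Bystander: short steel sleeve (tube) on end, 42 mm across, 26 mm bore, 30 mm high, loose. Stays where it is. Point: on its vertical axis, half-way up. z axis up.
- grease_jar_c (a point): Bystander: small white jar with a grey cap, 44 mm across, 48 mm high, loose. Stays where it is. A black magnifier of the same width and 34 mm high, not listed and fixed, also stands among the stock; centres in the stock stand at least 85 mm apart at the start. Point: on its vertical axis, half-way up. z axis up.
Mind the look-alikes: they are no part of the job. Leave any purple look-alike of the part that bears indenter_c alone.

How it is judged:
By the outcome, as a careful person would: the job done as asked, in the order asked, and still so for the second after the job is handed in, with the robot touching nothing.
It also fails if it takes over 125 s, if anything falls off the work surface, if the arm or the gripper's body presses on something with over 40 N, if the wrist force passes 120 N, or if a joint passes its speed limit or range.

## Working session

There is one attempt and no reset: what is moved stays moved. The work goes in short steps, Python scripts to look and compute and a shell command to move; the robot and the scene stay as the last step left them, time stands still between calls to the robot, and variables do not carry over. Pictures are saved under pics/ and viewed, at most 14 in all, crops included, and the job is handed in when it is done.

```bash
mkdir -p pics; ls; python3 - <<'E'
from workcell import monitor,cams
import cv2,numpy as np
np.set_printoptions(precision=4,suppress=True)
for n in("scene","top"):
    c=cams.camera(n);cv2.imwrite(f"pics/{n}0.png",cv2.cvtColor(c["frame"],cv2.COLOR_RGB2BGR))
    print(n,c["fx"],c["fy"],c["cx"],c["cy"]);print(np.array(c["extrinsics"]))
s=monitor.state();print(s["clock"],s["tcp_pos"],s["eef_rot"],s["grip_width"])
E
```

```text
pics
scene 498.9613642878903 498.9613642878903 261.5033754954569 190.75353025549813
[[-0.8146  0.3291 -0.4775  1.0618]
 [ 0.5799  0.468  -0.6668  0.6989]
 [ 0.004  -0.8201 -0.5721  0.6329]
 [ 0.      0.      0.      1.    ]]
top 473.0520163919542 473.0520163919542 256.0960220795187 199.2910871653474
[[-0.0064 -0.9837  0.1797  0.2975]
 [-0.9998  0.0095  0.0166 -0.0073]
 [-0.018  -0.1796 -0.9836  1.3482]
 [ 0.      0.      0.      1.    ]]
0.1 [ 0.1755 -0.5993  0.2386] [[-0.9598 -0.2809 -0.0007]
 [-0.2809  0.9597  0.0019]
 [ 0.0001  0.002  -1.    ]] 0.9984837031448255
```

View pics/scene0.png

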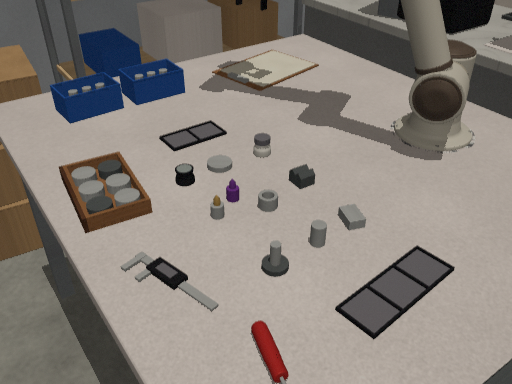

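View pics/top0.png

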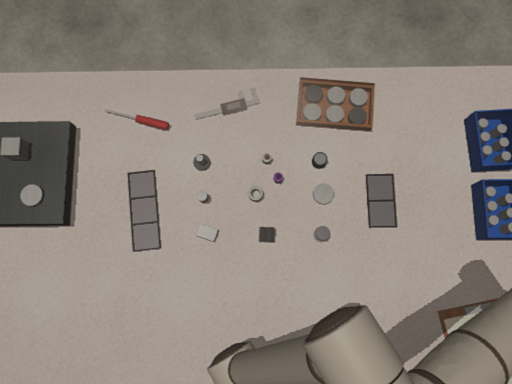

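Scene view: tray3 is at (397,288) and tray2 at (193,135). The flat anvil is at (275,260), bar (318,233), test piece (352,216), V-anvil (302,176), sleeve (268,200), disc (219,163), jar (262,145) and magnifier (185,174).

There are two indenter candidates: a brass-pointed one at scene (217,207) / top (267,158), and a purple one at scene (232,190) / top (278,178). The brass one fits the description, so I'll confirm it in an enlarged crop.

```bash
python3 - <<'E'
import cv2
s=cv2.imread("pics/scene0.png");t=cv2.imread("pics/top0.png")
cv2.imwrite("pics/c1.png",cv2.resize(s[130:330,160:460],None,fx=2.66,fy=2.66,interpolation=cv2.INTER_CUBIC))
cv2.imwrite("pics/c2.png",cv2.resize(t[135:260,120:410],None,fx=2.75,fy=2.75,interpolation=cv2.INTER_CUBIC))
E
```

```text
(no output)
```

View pics/c1.png

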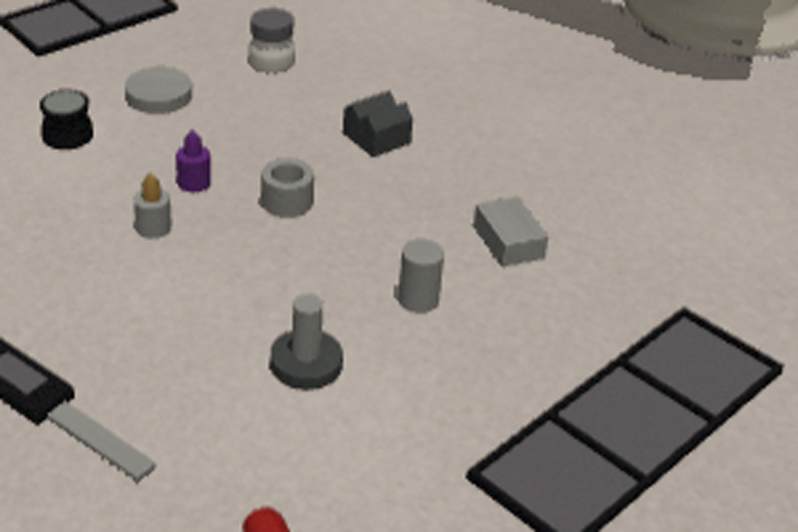

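View pics/c2.png

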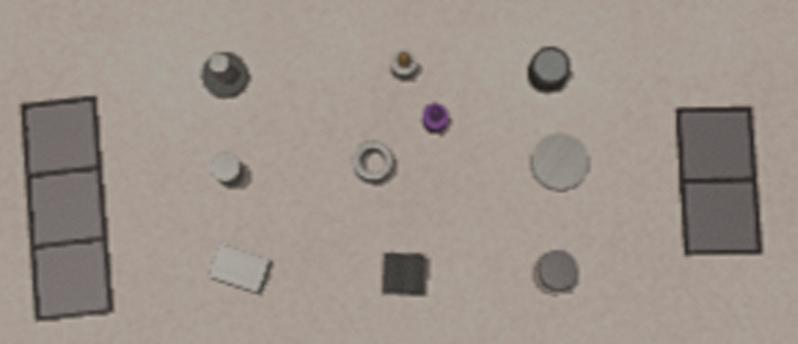

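Crops: the brass-tipped grey indenter is confirmed at scene crop (151,205) / top crop (404,65), and the purple look-alike is at scene crop (193,165) / top crop (436,117). Next I segment by chroma and triangulate.

```bash
cat > h.py <<'E'
import numpy as np,cv2
from workcell import cams,monitor
np.set_printoptions(precision=4,suppress=True)
class V:
    def __init__(s,n,save=None):
        c=cams.camera(n);s.f=c["frame"];s.E=np.array(c["extrinsics"]);s.K=np.array([[c["fx"],0,c["cx"]],[0,c["fy"],c["cy"]],[0,0,1]])
        if save:cv2.imwrite(f"pics/{save}.png",cv2.cvtColor(s.f,cv2.COLOR_RGB2BGR))
    def ray(s,p):
        d=s.E[:3,:3]@np.linalg.solve(s.K,[p[0],p[1],1]);return s.E[:3,3],d
    def plane(s,p,z):
        o,d=s.ray(p);return (o+d*(z-o[2])/d[2])
    def P(s): return s.K@np.linalg.inv(s.E)[:3]
    def proj(s,X): q=s.P()@np.r_[X,1];return q[:2]/q[2]
def tri(a,pa,b,pb):
    X=cv2.triangulatePoints(a.P(),b.P(),np.array(pa,float),np.array(pb,float))[:,0];return X[:3]/X[3]
def mask(f,th=9):
    g=cv2.GaussianBlur(f,(3,3),0).astype(int);m=((g[...,0]-g[...,2]<th)).astype(np.uint8)*255
    return m
def blobs(m,lo=20,hi=6000):
    n,l,st,c=cv2.connectedComponentsWithStats(m);return [(i,st[i],c[i],l==i) for i in range(1,n) if lo<st[i][4]<hi]
E
python3 - <<'E'
from h import *
T=V("top");S=V("scene")
for v,n in((T,"top"),(S,"scene")):
    print(n,"bench px",v.f[215,240] if n=="top" else v.f[240,220])
    m=mask(v.f);cv2.imwrite(f"pics/m_{n}.png",m)
    for i,st,c,_ in blobs(m):
        if n=="top" and not(120<c[0]<410 and 140<c[1]<260):continue
        if n=="scene" and not(140<c[0]<470 and 110<c[1]<340):continue
        print(c.round(1),st)
E
cd pics; python3 -c "
import cv2,numpy as np
a=cv2.imread('m_top.png')[130:265,110:410];b=cv2.imread('m_scene.png')[110:340,140:470]
cv2.imwrite('mm.png',np.vstack([cv2.resize(a,(520,234)),cv2.resize(b,(520,362))]))"
```

```text
top bench px [164 152 142]
[319.4 159.7] [313 153  14  15 165]
[201.8 162.8] [194 155  16  15 136]
[139.1 194.2] [129 172  28  49 185]
[277.9 177.4] [274 173   9  10  80]
[380.8 200.2] [ 367  175   29   52 1300]
[144.2 222.8] [132 215  26  18  93]
[323.9 232.3] [318 227  11  12  47]
[266.5 234.1] [260 228  14  14 181]
scene bench px [179 169 161]
[192.2 135.3] [ 160  121   66   30 1009]
[262.  139.6] [255 134  15  13 169]
[219.1 163.7] [208 156  24  16 321]
[184.3 174.7] [175 164  20  22 359]
[301.9 176.3] [289 165  26  24 457]
[232.1 191.5] [226 179  14  24 255]
[267.7 200.6] [258 191  20  20 344]
[217.1 211.8] [211 203  13  16 157]
[351.3 216.9] [338 205  27  25 457]
[317.6 233.7] [310 221  16  26 358]
[274.8 261.4] [262 242  27  35 617]
[393.8 291. ] [ 336  246  118   93 4843]
[168.  276.7] [ 122  253   96   57 1307]
```

View pics/mm.png

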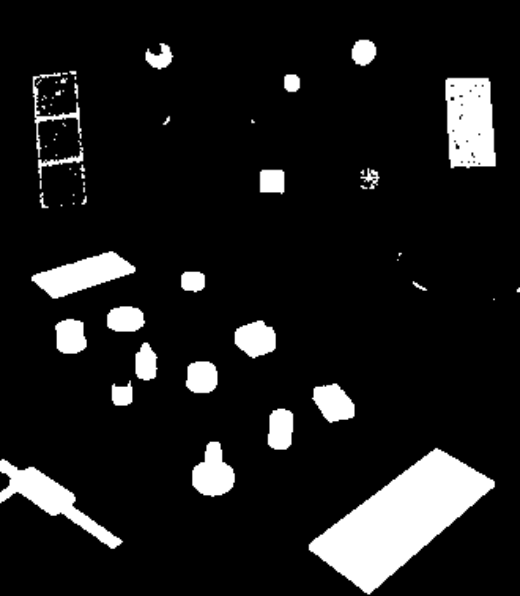

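The scene mask is clean. The top mask needs a higher threshold.

```bash
python3 - <<'E'
from h import *
T=V("top");S=V("scene")
for y,x in((161,198),(196,203),(233,207),(193,256),(158,267),(215,143),(200,143),(210,230),(180,230)):print((x,y),T.f[y,x])
out=[]
for th in(14,17):
    g=cv2.medianBlur(T.f,3).astype(int);rb=g[...,0]-g[...,2]
    m=((rb<th)|(rb>38)).astype(np.uint8)*255
    out.append(cv2.resize(m[130:265,110:410],(600,270)))
    print(th)
    for i,st,c,_ in blobs(m):
        if (120<c[0]<410 and 140<c[1]<260):print(c.round(1),st)
cv2.imwrite("pics/m2.png",np.vstack(out))
E
```

```text
(198, 161) [85 82 76]
(203, 196) [162 158 150]
(207, 233) [169 163 157]
(256, 193) [166 155 145]
(267, 158) [79 64 47]
(143, 215) [120 113 110]
(143, 200) [119 111 110]
(230, 210) [168 157 148]
(230, 180) [167 156 146]
14
[319.2 159.9] [312 152  15  17 200]
[201.4 161.8] [194 154  17  17 215]
[266.4 159.1] [262 154  11  10  58]
[143.7 210.2] [ 128  170   33   81 2176]
[278.  177.5] [273 172  11  12  89]
[380.7 200.1] [ 366  174   31   53 1474]
[323.1 193.5] [313 184  21  21 321]
[255.4 193.7] [249 186  15  16 126]
[202.8 196.7] [197 190  12  13 101]
[206.8 232.2] [196 224  22  18 227]
[266.6 234.1] [259 227  16  15 229]
[322.4 233.1] [315 226  15  15 177]
17
[266.6 158.4] [261 153  12  11  85]
[318.9 160.7] [308 152  21  21 254]
[200.8 161.8] [190 154  21  17 257]
[143.6 210.6] [ 128  170   33   82 2236]
[278.  177.6] [273 172  11  12 104]
[380.9 200.6] [ 366  174   32   54 1518]
[323.  193.6] [313 183  22  22 354]
[255.5 193.6] [248 186  16  16 161]
[203.1 196.5] [197 190  14  13 136]
[207.  232.3] [195 224  24  18 258]
[266.9 234.1] [259 227  17  16 243]
[321.8 233.5] [314 226  17  16 204]
```

View pics/m2.png

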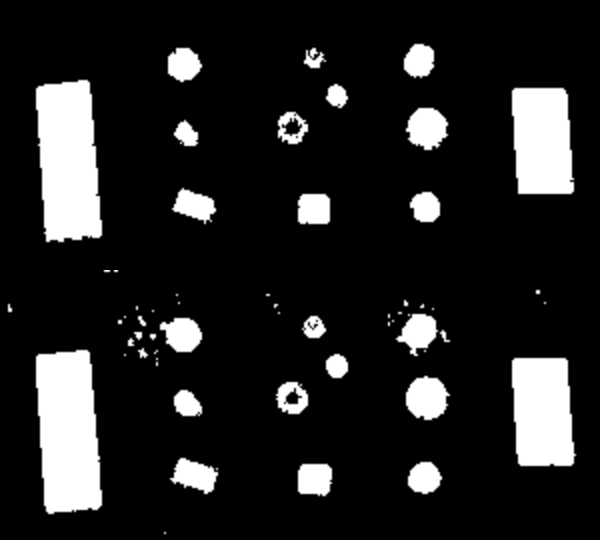

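```bash
cat >> h.py <<'E'
def tmask(v,th):
    rb=cv2.medianBlur(v.f,3).astype(int);rb=rb[...,0]-rb[...,2];return ((rb<th)|(rb>36)).astype(np.uint8)*255
def near(m,p):
    b=min(blobs(m,15),key=lambda b:np.hypot(*(b[2]-p)));return b[3].astype(np.uint8)
def hull(m):
    c=np.vstack([x for x in cv2.findContours(m,cv2.RETR_EXTERNAL,cv2.CHAIN_APPROX_NONE)[0]]);return cv2.convexHull(c)
def cen(h):
    M=cv2.moments(h);return np.array([M["m10"],M["m01"]])/M["m00"]
def quad(h):
    for e in range(1,40):
        q=cv2.approxPolyDP(h,e*.5,True)
        if len(q)<=4:return q[:,0].astype(float)
E
python3 - <<'E'
from h import *
T=V("top");S=V("scene");mt=tmask(T,15);ms=tmask(S,11)
for n,pt,ps,h in(("flat",(201,161),(275,261),0),("indent",(266,158),(217,209),26),("purple",(278,177),(232,191),26),("bar",(203,196),(318,234),23),("test",(207,232),(351,217),11),("v",(266,234),(302,176),18.5),("sleeve",(255,193),(268,200),15),("disc",(323,193),(219,163),7),("jar",(322,233),(262,145),24),("magn",(319,160),(184,175),17)):
    ht=hull(near(mt,pt));hs=hull(near(ms,ps));a,b=cen(ht),cen(hs);X=tri(T,a,S,b)
    print(n,a.round(1),b.round(1),"X mm",(X*1e3).round(1),"nominal z",h,"resid",np.round(T.proj(X)-a,1),np.round(S.proj(X)-b,1))
# flat anvil disc + stem top in scene
for n,pt,ps in(("tray3",(143,210),(394,291)),("tray2",(381,200),(192,135))):
    qt=quad(hull(near(mt,pt)));qs=quad(hull(near(ms,ps)))
    W=np.array([T.plane(p,.008) for p in qt]);U=np.array([S.plane(p,.008) for p in qs]);print(n,"\n",W[:,:2]*1e3,"\n",U[:,:2]*1e3)
    for q in (W,U):
        r=cv2.minAreaRect((q[:,:2]*1e3).astype(np.float32));print("  rect",np.round(r[0],1),np.round(r[1],1),round(r[2],1))
    print("  tri z",[round(tri(T,T.proj(u),S,S.proj(u))[2],4) for u in U[:1]],[round(float(tri(T,qt[np.argmin(np.hypot(*(W-u)[:,:2].T))],S,p)[2]*1e3),1) for u,p in zip(U,qs)])
for n,pt,z in(("test",(207,232),.022),("v",(266,234),.037)):
    h=hull(near(mt,pt));q=np.array([T.plane(p[0],z)[:2]*1e3 for p in h],np.float32);print(n,cv2.minAreaRect(q))
g=S.f.astype(int).sum(2)//3
for n,(x0,y0,x1,y1) in(("test",(335,203,368,230)),("v",(287,163,318,190)),("flat",(260,240,292,276))):
    print(n,"scene brightness");print(g[y0:y1:2,x0:x1:2])
E
```

```text
flat [200.9 161.6] [274.8 260.1] X mm [654.4 174.1  17.9] nominal z 0 resid [ 0.3 -0.3] [0.6 0.1]
indent [266.6 158.3] [216.7 207.9] X mm [661.  -16.6  20.9] nominal z 26 resid [ 0.1 -0.2] [0.3 0.1]
purple [278.  177.5] [232.1 191.5] X mm [603.4 -48.5  20.5] nominal z 26 resid [ 0.1 -0.1] [0.2 0. ]
bar [202.7 196.2] [317.7 233.4] X mm [549.6 167.3  25.5] nominal z 23 resid [-0.  0.] [-0. -0.]
test [206.6 232.6] [351.4 216.6] X mm [447.4 155.6  12.5] nominal z 11 resid [ 0.3 -0.3] [0.5 0.1]
v [267.  234.3] [301.8 176.3] X mm [439.8 -14.6  16. ] nominal z 18.5 resid [-0.1  0.1] [-0.2 -0. ]
sleeve [255.6 193.7] [267.5 200.3] X mm [557.3  16.3  16.5] nominal z 15 resid [ 0. -0.] [0. 0.]
disc [323.2 193.8] [219.  163.5] X mm [ 557.2 -178.3    8.4] nominal z 7 resid [ 0.1 -0.2] [0.3 0.1]
jar [322.3 233.1] [261.7 139.6] X mm [ 440.2 -168.3   40.4] nominal z 24 resid [ 0.2 -0.2] [0.3 0. ]
magn [319.4 160. ] [184.3 174.5] X mm [ 654.4 -168.8   18.8] nominal z 17 resid [ 0. -0.] [0. 0.]
tray3 
 [[632.4118 316.3318]
 [407.3764 288.9838]
 [399.4786 365.652 ]
 [621.1808 389.3245]] 
 [[397.3392 36
[... 3236 characters left out ...]
  90  84 152 169 169 169 169]
 [171 174 138  75  68  68  82  90  94  89  84  67 100 169 171 171]
 [169 154  65  65  48  68  84  87  92  88  74  66  68  88 169 165]
 [172  77  64  68  32  70  84  90  93  86  70  67  70  66 138 170]
 [171  69  65  68  68  71  83  91  92  88  72  69  70  71  76 170]
 [175  64  67  69  68  67  89  89  92  85  69  67  69  70  67 172]
 [171  35  68  69  66  66  64  71  73  63  68  69  69  68  66 172]
 [170  32  46  66  67  65  68  66  67  69  70  70  70  51  71 171]
 [171  99  33  42  56  66  67  67  65  68  70  67  51  39 168 172]
 [171 171  99  38  43  45  50  45  50  53  51  44  42 101 176 170]
 [170 170 173 131  40  43  39  43  43  43  45  42 128 174 174 171]]
```

The two views agree on heights: bar 25.5 (nominal 23), test piece 12.5 (11), trays' top edges about 2–10. Next are the finer features (top faces, stem, brass tip) and a crop of the V-anvil to see which way the groove runs.

```bash
python3 - <<'E'
from h import *
T=V("top");S=V("scene");g=S.f.astype(int).sum(2)//3;gt=T.f.astype(int).sum(2)//3
def sub(G,box,lo,hi):
    m=np.zeros(G.shape,np.uint8);x0,y0,x1,y1=box;m[y0:y1,x0:x1]=((G>lo)&(G<hi))[y0:y1,x0:x1];m=cv2.morphologyEx(m,cv2.MORPH_OPEN,np.ones((2,2)));b=max(blobs(m,3),key=lambda b:b[1][4]);return b[3].astype(np.uint8)
q=hull(sub(g,(337,203,368,224),115,148));Q=np.array([S.plane(p[0],.022)[:2]*1e3 for p in q],np.float32);print("test top scene",cv2.minAreaRect(Q))
a=cen(hull(sub(g,(268,240,284,248),120,148)))
b=cen(hull(sub(gt,(194,154,204,163),125,200)))
print("stem top px",a,b,"tri",tri(T,b,S,a)*1e3,S.plane(a,.056)*1e3,T.plane(b,.056)*1e3)
for v,box in((S,(205,190,230,208)),(T,(258,150,276,166))):
    f=v.f.astype(float);r=(f[...,0]-f[...,2])/(f[...,0]+1);m=np.zeros(r.shape,np.uint8);x0,y0,x1,y1=box;m[y0:y1,x0:x1]=(r>.3)[y0:y1,x0:x1];ys,xs=np.nonzero(m);print("brass",xs.mean(),ys.mean(),len(xs));p=(xs.mean(),ys.mean());print(v.plane(p,.04)*1e3)
    if v is S:ps=p
    else:print("tri",tri(T,p,S,ps)*1e3)
A=cv2.resize(S.f[158:195,282:322],(400,370),interpolation=cv2.INTER_CUBIC);B=cv2.resize(T.f[222:246,254:280],(400,370),interpolation=cv2.INTER_CUBIC)
cv2.imwrite("pics/v.png",np.clip(np.hstack([A,B])[...,::-1].astype(int)*2,0,255))
E
```

```text
test top scene ((446.36993408203125, 156.62306213378906), (55.18391418457031, 35.6582145690918), 71.26454162597656)
stem top px [276.1822 244.5853] [199.2593 157.7685] tri [654.5183 174.7696  55.4668] [654.7325 175.4431  56.    ] [654.5787 174.5123  56.    ]
brass 216.4 200.5818181818182 55
[661.4683 -16.2868  40.    ]
brass 266.4 156.06666666666666 15
[661.8432 -15.5062  40.    ]
tri [661.7753 -15.5632  40.5356][ WARN:0@1.232] global loadsave.cpp:1063 imwrite_ Unsupported depth image for selected encoder is fallbacked to CV_8U.
```

View pics/v.png

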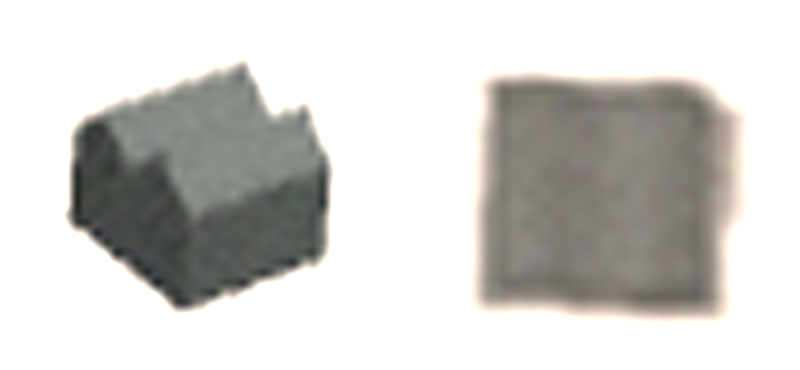

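The V profile shows on the left face, so its groove runs along world x and the jaws must close along world x. All the positions are settled now, so I'll plan the first kit's moves.

```bash
cat >> h.py <<'E'
from scipy.spatial.transform import Rotation as Ro
def Rt(phi):
    p=np.radians(phi);y=np.array([np.cos(p),np.sin(p),0]);z=np.array([0,0,-1.]);return np.column_stack([np.cross(y,z),y,z])
def plan(*W):
    s=monitor.state();p=np.array(s["tcp_pos"]);R=np.array(s["eef_rot"])
    print("t",s["clock"],"tcp",p*1e3,"phi",np.degrees(np.arctan2(R[1,1],R[0,1])).round(1),"open",round(s["grip_width"],3),"gf",s["gripper_force"],"wf",np.array(s["wrist_force"]))
    for x,y,z,phi in W:
        q=np.array([x,y,z])/1e3;G=Rt(phi);rv=Ro.from_matrix(R.T@G).as_rotvec()
        print((x,y,z,phi),"turn",rv.round(4),"shift",(R.T@(q-p)*100).round(2),"rows>=",max(np.linalg.norm(q-p)/.0417,np.degrees(np.linalg.norm(rv))/7.16).round(1));p,R=q,G
E
python3 - <<'E'
from h import *
S=V("scene")
for p in((289,179.5),(300,188.5),(314.5,184)):print(S.plane(p,0)*1e3)
plan((446.5,156,120,161.25),(446.5,156,26,161.25),(446.5,156,110,161.25),(516.5,340.3,110,187),(516.5,340.3,30,187))
E
```

```text
[455.7904 -39.2517   0.    ]
[458.0794   3.5003   0.    ]
[419.9093   8.4421   0.    ]
t 0.55 tcp [ 175.6205 -599.7535  239.5359] phi 106.3 open 1.0 gf 0.0 wf [-0.7393 -0.4998  0.3545]
(446.5, 156, 120, 161.25) turn [ 0.0001  0.0001 -0.9588] shift [-47.23  64.92  11.96] rows>= 19.5
(446.5, 156, 26, 161.25) turn [0. 0. 0.] shift [0.  0.  9.4] rows>= 2.3
(446.5, 156, 110, 161.25) turn [0. 0. 0.] shift [ 0.   0.  -8.4] rows>= 2.0
(516.5, 340.3, 110, 187) turn [ 0.      0.     -0.4494] shift [-19.7  -0.7   0. ] rows>= 4.7
(516.5, 340.3, 30, 187) turn [0. 0. 0.] shift [0. 0. 8.] rows>= 1.9
```

```bash

python3 -m handwheel '[0,0,0,-2,1.6,0,0.6, 0,0,0,-4.8,4,0,0.6, 0,0,0,-8,6.6,0,0.6, 0,0,0,-11,9,0,0.6, 0,0,0,-14,11.5,0,0.6, 0,0,0,-17,14,0,0.6, 0,0,0,-19,16,0,0.6, 0,0,0,-21,17.3,0,0.6]' 25
python3 -m handwheel '[0,0,0,-3,2.4,0,0.6, 0,0,0,-6,4.8,0,0.6, 0,0,0,-9,7.2,0,0.6, 0,0,0,-12,9.6,0,0.6, 0,0,0,-15,12,0,0.6, 0,0,0,-17,14,0,0.6, 0,0,0,-19,16,0,0.6, 0,0,0,-21,17.3,0,0.6]'
python3 -m handwheel '[0,0,-0.1,-0.6,3.6,1.4,0.6, 0,0,-0.2,-1.2,7.2,2.8,0.6, 0,0,-0.3,-1.9,10.8,4.2,0.6, 0,0,-0.42,-2.5,14.4,5.6,0.6, 0,0,-0.54,-3.1,18,7,0.6, 0,0,-0.66,-3.8,21.6,8.5,0.6, 0,0,-0.78,-4.5,26,10,0.6, 0,0,-0.9,-5.2,29.5,11.5,0.6]'
python3 - <<'E'
from h import *
plan((446.5,156,60,161.25),(446.5,156,26,161.25))
E
```

```text
clock: 1.22
tcp_pos: [0.329, -0.3725, 0.24]
eef_rot: [[-0.959, -0.282, 0.001], [-0.282, 0.959, 0.0], [-0.001, -0.0, -1.0]]
wrist_force: [0.0, -0.7, 0.3]
grip_width: 0.608
gripper_force: 0.0
clock: 1.88
tcp_pos: [0.4819, -0.1477, 0.2399]
eef_rot: [[-0.959, -0.282, 0.001], [-0.282, 0.959, 0.0], [-0.001, 0.0, -1.0]]
wrist_force: [0.2, -0.3, 0.5]
grip_width: 0.597
gripper_force: 0.0
clock: 2.55
tcp_pos: [0.4484, 0.1478, 0.1256]
eef_rot: [[-0.371, -0.929, 0.002], [-0.929, 0.371, 0.001], [-0.002, -0.001, -1.0]]
wrist_force: [0.9, 0.3, -0.0]
grip_width: 0.598
gripper_force: 0.0
t 2.55 tcp [448.4433 147.7725 125.617 ] phi 158.2 open 0.598 gf 0.0 wf [ 0.8976  0.2872 -0.011 ]
(446.5, 156, 60, 161.25) turn [-0.0012  0.0016 -0.0525] shift [-0.68  0.49  6.56] rows>= 1.6
(446.5, 156, 26, 161.25) turn [0. 0. 0.] shift [0.  0.  3.4] rows>= 0.8
```

```bash

python3 -m handwheel '[0,0,-0.05,-0.7,0.5,2,0.6, 0,0,-0.05,-0.7,0.5,4,0.6, 0,0,-0.05,-0.7,0.5,6,0.6, 0,0,-0.05,-0.7,0.5,6.6,0.6, 0,0,-0.05,-0.7,0.5,6.6,0.6, 0,0,-0.05,-0.7,0.5,6.6,0.6, 0,0,-0.05,-0.7,0.5,6.6,0.6, 0,0,-0.05,-0.7,0.5,6.6,0.6]'
python3 - <<'E'
from h import *
V("scene","a1");c=cv2.imread("pics/a1.png")[120:290,230:440];cv2.imwrite("pics/a1c.png",cv2.resize(c,None,fx=3.5,fy=3.5,interpolation=cv2.INTER_CUBIC))
plan((446.5,156,26,161.25))
E
```

```text
clock: 3.22
tcp_pos: [0.4476, 0.1545, 0.0607]
eef_rot: [[-0.33, -0.944, 0.002], [-0.944, 0.33, 0.002], [-0.002, -0.002, -1.0]]
wrist_force: [0.2, -0.6, 0.9]
grip_width: 0.601
gripper_force: 0.0
t 3.2667 tcp [447.4507 154.4337  60.6152] phi 160.7 open 0.601 gf 0.0 wf [-0.3911  0.5497 -0.4041]
(446.5, 156, 26, 161.25) turn [-0.0015  0.0022 -0.0092] shift [-0.11  0.15  3.46] rows>= 0.8
```

View pics/a1c.png

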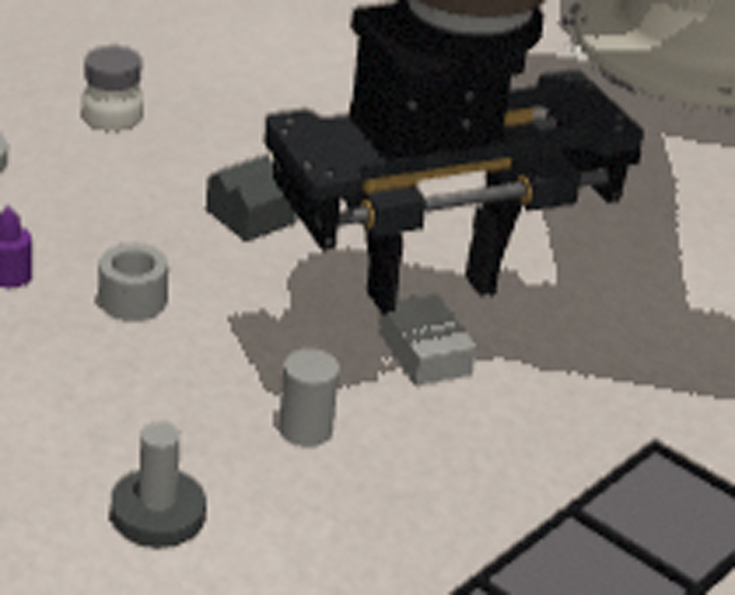

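The crop shows the fingertips at (383,305) and (484,290), straddling the test piece at (428,335). I'll descend, grip and lift.

```bash

python3 -m handwheel '[0,0,-0.01,-0.1,0.15,1.8,0.6, 0,0,-0.01,-0.1,0.15,3.5,0.6, 0,0,-0.01,-0.1,0.15,3.5,0.6, 0,0,-0.01,-0.1,0.15,3.5,0.3, 0,0,-0.01,-0.1,0.15,3.5,0.1, 0,0,-0.01,-0.1,0.15,3.5,0.1, 0,0,-0.01,-0.1,0.15,3.5,0.1, 0,0,-0.01,-0.1,0.15,3.5,0.1]' 30
python3 -m handwheel '[0,0,0,0,0,0,0.1, 0,0,0,0,0,0,0.1, 0,0,0,0,0,-1,0.1, 0,0,0,0,0,-3,0.1, 0,0,0,0,0,-5,0.1, 0,0,0,0,0,-7,0.1, 0,0,0,0,0,-8.5,0.1, 0,0,0,0,0,-8.5,0.1]'
python3 - <<'E'
from h import *
plan((516.5,340.3,110,187),(516.5,340.3,36,187))
E
```

```text
clock: 3.93
tcp_pos: [0.4464, 0.1561, 0.0255]
eef_rot: [[-0.32, -0.947, 0.002], [-0.947, 0.32, 0.001], [-0.002, -0.002, -1.0]]
wrist_force: [-0.8, -1.2, 4.7]
grip_width: 0.413
gripper_force: 30.0
clock: 4.6
tcp_pos: [0.4466, 0.1564, 0.1118]
eef_rot: [[-0.32, -0.947, 0.004], [-0.947, 0.32, 0.003], [-0.004, -0.003, -1.0]]
wrist_force: [0.5, 0.6, -3.5]
grip_width: 0.408
gripper_force: 30.0
t 4.6 tcp [446.6492 156.4082 111.7542] phi 161.3 open 0.408 gf 29.998606145381927 wf [ 0.5419  0.5997 -3.463 ]
(516.5, 340.3, 110, 187) turn [-0.0039  0.0036 -0.4479] shift [-19.66  -0.73   0.26] rows>= 4.7
(516.5, 340.3, 36, 187) turn [0. 0. 0.] shift [0.  0.  7.4] rows>= 1.8
```

```bash

python3 -m handwheel '[0,0,-0.04,-1.6,0,0,0.1, 0,0,-0.12,-4.8,-0.2,0,0.1, 0,0,-0.21,-8.6,-0.3,0,0.1, 0,0,-0.3,-12.6,-0.5,0,0.1, 0,0,-0.38,-16,-0.6,0,0.1, 0,0,-0.43,-18.6,-0.7,0,0.1, 0,0,-0.448,-19.66,-0.73,0,0.1, 0,0,-0.448,-19.66,-0.73,0,0.1]'
python3 -m handwheel '[0,0,0,0,0,1,0.1, 0,0,0,0,0,2.5,0.1, 0,0,0,0,0,4,0.1, 0,0,0,0,0,5.5,0.1, 0,0,0,0,0,6.5,0.1, 0,0,0,0,0,7,0.1, 0,0,0,0,0,7,0.1, 0,0,0,0,0,7,0.1]'
python3 - <<'E'
from h import *
V("scene","a2");c=cv2.imread("pics/a2.png")[180:345,290:500];cv2.imwrite("pics/a2c.png",cv2.resize(c,None,fx=3.5,fy=3.5,interpolation=cv2.INTER_CUBIC))
plan((516.5,340.3,28.7,187))
E
```

```text
clock: 5.27
tcp_pos: [0.5154, 0.3419, 0.1065]
eef_rot: [[0.124, -0.992, -0.002], [-0.992, -0.124, -0.001], [0.001, 0.002, -1.0]]
wrist_force: [-0.1, -0.7, -4.5]
grip_width: 0.411
gripper_force: 30.0
clock: 5.93
tcp_pos: [0.5155, 0.3392, 0.0394]
eef_rot: [[0.121, -0.993, -0.0], [-0.993, -0.121, -0.0], [0.0, 0.0, -1.0]]
wrist_force: [1.1, 1.0, -3.8]
grip_width: 0.412
gripper_force: 30.0
t 5.9833 tcp [515.889  339.6264  40.0508] phi -173.0 open 0.41 gf 29.99846041202545 wf [-0.6432 -0.2867 -4.1038]
(516.5, 340.3, 28.7, 187) turn [-0.001   0.0006 -0.0002] shift [-0.06 -0.07  1.14] rows>= 0.3
```

View pics/a2c.png

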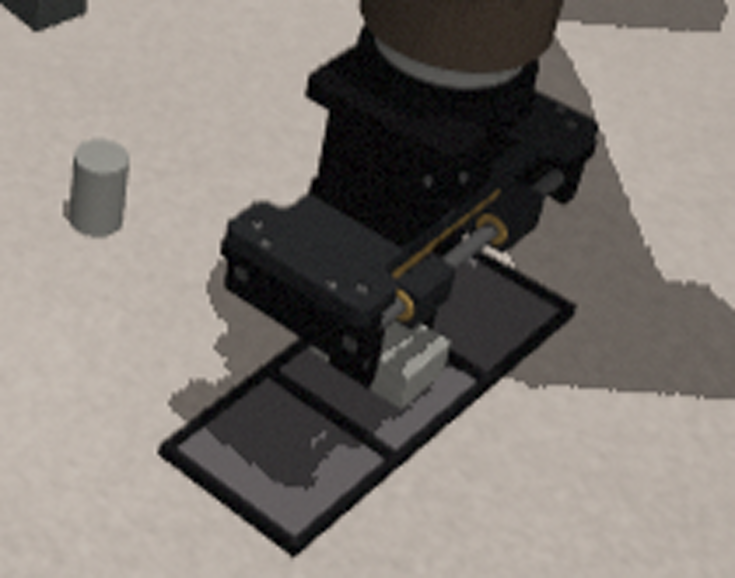

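The piece is over the middle compartment, at (412,370) in the crop. I'll set it down and release.

```bash

python3 -m handwheel '[0,0,0,0,0,0.4,0.1, 0,0,0,0,0,0.8,0.1, 0,0,0,0,0,1.05,0.1, 0,0,0,0,0,1.15,0.1, 0,0,0,0,0,1.15,0.1, 0,0,0,0,0,1.15,0.52, 0,0,0,0,0,1.15,0.52, 0,0,0,0,0,1.15,0.52]'
python3 -m handwheel '[0,0,0,0,0,0,0.52, 0,0,0,0,0,-1,0.52, 0,0,0,0,0,-3,0.52, 0,0,0,0,0,-5,0.52, 0,0,0,0,0,-7,0.5, 0,0,0,0,0,-8.5,0.5, 0,0,0,0,0,-8.5,0.5, 0,0,0,0,0,-8.5,0.5]'
python3 - <<'E'
from h import *
plan((654.5,174.8,120,160),(654.5,174.8,36,160),(654.5,174.8,130,160),(591.9,349.6,130,187),(591.9,349.6,39,187))
E
```

```text
clock: 6.65
tcp_pos: [0.5161, 0.34, 0.0284]
eef_rot: [[0.122, -0.993, 0.001], [-0.993, -0.122, 0.001], [-0.001, -0.001, -1.0]]
wrist_force: [0.2, -0.7, 0.6]
grip_width: 0.501
gripper_force: 0.0
clock: 7.32
tcp_pos: [0.5159, 0.34, 0.1144]
eef_rot: [[0.122, -0.993, 0.002], [-0.993, -0.122, 0.002], [-0.002, -0.002, -1.0]]
wrist_force: [0.2, -0.2, -0.4]
grip_width: 0.5
gripper_force: 0.0
t 7.3167 tcp [515.8692 339.9681 114.4164] phi -173.0 open 0.5 gf 0.0 wf [ 0.1817 -0.2275 -0.4337]
(654.5, 174.8, 120, 160) turn [-0.0016  0.0025  0.471 ] shift [ 18.08 -11.75  -0.57] rows>= 5.2
(654.5, 174.8, 36, 160) turn [0. 0. 0.] shift [0.  0.  8.4] rows>= 2.0
(654.5, 174.8, 130, 160) turn [0. 0. 0.] shift [ 0.   0.  -9.4] rows>= 2.3
(591.9, 349.6, 130, 187) turn [ 0.      0.     -0.4712] shift [-14.28  11.86   0.  ] rows>= 4.5
(591.9, 349.6, 39, 187) turn [0. 0. 0.] shift [0.  0.  9.1] rows>= 2.2
```

```bash

python3 -m handwheel '[0,0,0,2,-1.3,-0.1,0.5, 0,0,0,5,-3.3,-0.3,0.5, 0,0,0,8.5,-5.5,-0.6,0.5, 0,0,0,12,-7.8,-0.6,0.5, 0,0,0,15.5,-10,-0.6,0.5, 0,0,0,17.5,-11.4,-0.6,0.5, 0,0,0,18.1,-11.75,-0.6,0.5, 0,0,0,18.1,-11.75,-0.6,0.5]'
python3 - <<'E'
from h import *
T=V("top","a3t");V("scene","a3");
a=cv2.imread("pics/a3t.png")[130:265,110:230];b=cv2.imread("pics/a3.png")[150:345,200:480]
cv2.imwrite("pics/a3c.png",np.hstack([cv2.resize(a,(355,400)),cv2.resize(b,(440,400),interpolation=cv2.INTER_CUBIC)]))
plan((654.5,174.8,36,187))
E
```

```text
clock: 7.98
tcp_pos: [0.6544, 0.1719, 0.1171]
eef_rot: [[0.118, -0.993, -0.003], [-0.993, -0.118, -0.001], [0.001, 0.003, -1.0]]
wrist_force: [-0.0, 0.6, 0.1]
grip_width: 0.504
gripper_force: 0.0
t 8.0833 tcp [653.2432 174.3311 117.8172] phi -173.0 open 0.499 gf 0.0 wf [ 0.5768 -0.1416  0.0533]
(654.5, 174.8, 36, 187) turn [ 0.0022 -0.0003 -0.0003] shift [-0.03 -0.15  8.18] rows>= 2.0
```

View pics/a3c.png

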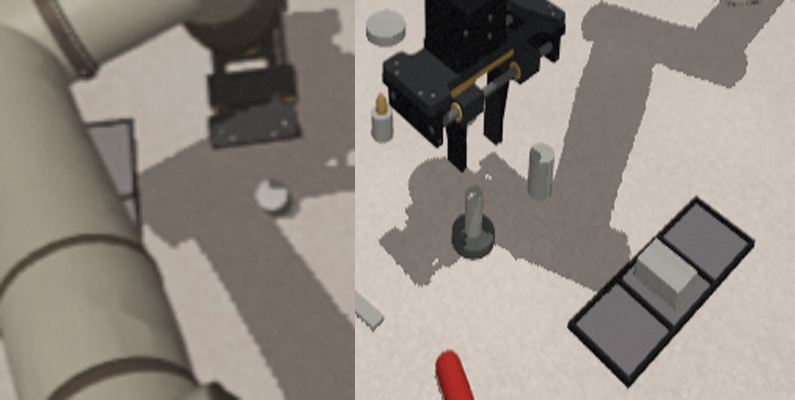

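The test piece sits flat in the middle compartment at (665,275) in the scene half. The jaws are above the stem at (473,195). Next: descend, grip, lift.

```bash

python3 -m handwheel '[0,0,0,0,-0.1,2.5,0.5, 0,0,0,0,-0.1,5,0.5, 0,0,0,0,-0.1,7.2,0.5, 0,0,0,0,-0.1,8.1,0.5, 0,0,0,0,-0.1,8.1,0.5, 0,0,0,0,-0.1,8.1,0.1, 0,0,0,0,-0.1,8.1,0.1, 0,0,0,0,-0.1,8.1,0.1]' 30
python3 -m handwheel '[0,0,0,0,0,0,0.1, 0,0,0,0,0,0,0.1, 0,0,0,0,0,-1,0.1, 0,0,0,0,0,-3,0.1, 0,0,0,0,0,-5,0.1, 0,0,0,0,0,-7,0.1, 0,0,0,0,0,-8.5,0.1, 0,0,0,0,0,-8.5,0.1]'
python3 - <<'E'
from h import *
plan((591.9,349.6,120,187),(591.9,349.6,50,187))
E
```

```text
clock: 8.75
tcp_pos: [0.6561, 0.1751, 0.0399]
eef_rot: [[0.123, -0.992, 0.003], [-0.992, -0.123, 0.001], [-0.001, -0.003, -1.0]]
wrist_force: [0.4, -0.6, -0.2]
grip_width: 0.352
gripper_force: 0.0
clock: 9.42
tcp_pos: [0.6571, 0.1748, 0.1272]
eef_rot: [[0.122, -0.993, 0.007], [-0.993, -0.122, 0.003], [-0.002, -0.007, -1.0]]
wrist_force: [0.8, 0.8, -2.6]
grip_width: 0.222
gripper_force: 30.0
t 9.4167 tcp [657.1373 174.8497 127.232 ] phi -173.0 open 0.222 gf 29.999451697804034 wf [ 0.794   0.8084 -2.6048]
(591.9, 349.6, 120, 187) turn [-0.0072  0.0018  0.0002] shift [-18.14   4.35   0.72] rows>= 4.5
(591.9, 349.6, 50, 187) turn [0. 0. 0.] shift [0. 0. 7.] rows>= 1.7
```

```bash

python3 -m handwheel '[-0.003,0.001,0,-1.5,0.4,0,0.1, -0.005,0.002,0,-4.2,1,0,0.1, -0.007,0.002,0,-7.6,1.8,0,0.1, -0.007,0.002,0,-11,2.6,0,0.1, -0.007,0.002,0,-14.4,3.5,0,0.1, -0.007,0.002,0,-17,4.1,0,0.1, -0.007,0.002,0,-18.1,4.35,0,0.1, -0.007,0.002,0,-18.1,4.35,0,0.1]'
python3 -m handwheel '[0,0,0,0,0,1,0.1, 0,0,0,0,0,2.5,0.1, 0,0,0,0,0,4,0.1, 0,0,0,0,0,5.5,0.1, 0,0,0,0,0,6.5,0.1, 0,0,0,0,0,7,0.1, 0,0,0,0,0,7,0.1, 0,0,0,0,0,7,0.1]'
python3 -m handwheel '[0,0,0,0,0,0,0.1, 0,0,0,0,0,0,0.1, 0,0,0,0,0,0,0.1, 0,0,0,0,0,0,0.1, 0,0,0,0,0,0,0.1, 0,0,0,0,0,0,0.1, 0,0,0,0,0,0,0.1, 0,0,0,0,0,0,0.1]'
python3 - <<'E'
from h import *
V("scene","a4");c=cv2.imread("pics/a4.png")[180:345,290:500];cv2.imwrite("pics/a4c.png",cv2.resize(c,None,fx=3.5,fy=3.5,interpolation=cv2.INTER_CUBIC))
plan((591.9,349.6,42.5,187))
E
```

```text
clock: 10.08
tcp_pos: [0.5877, 0.3515, 0.121]
eef_rot: [[0.125, -0.992, -0.009], [-0.992, -0.125, -0.004], [0.003, 0.009, -1.0]]
wrist_force: [-0.0, -0.3, -3.3]
grip_width: 0.217
gripper_force: 30.0
clock: 10.75
tcp_pos: [0.5899, 0.348, 0.0529]
eef_rot: [[0.121, -0.993, -0.007], [-0.993, -0.121, -0.003], [0.002, 0.007, -1.0]]
wrist_force: [0.1, 1.0, -3.1]
grip_width: 0.221
gripper_force: 30.0
clock: 11.42
tcp_pos: [0.5895, 0.3485, 0.053]
eef_rot: [[0.122, -0.993, -0.007], [-0.993, -0.122, -0.003], [0.002, 0.007, -1.0]]
wrist_force: [-0.4, 0.4, -3.8]
grip_width: 0.224
gripper_force: 30.0
t 11.4667 tcp [589.4831 348.4567  52.9461] phi -173.0 open 0.22 gf 29.99905351549387 wf [ 0.2458  0.0625 -4.0155]
(591.9, 349.6, 42.5, 187) turn [ 0.007  -0.002  -0.0001] shift [-0.09 -0.26  1.04] rows>= 0.3
```

View pics/a4c.png

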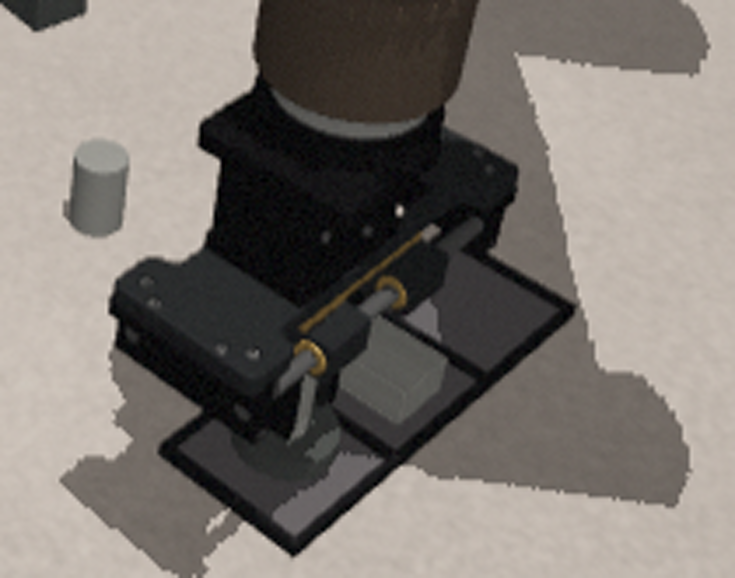

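The anvil's disc is over the far compartment, with its edge at (310,440). I'll lower it, take out the small tilt and release.

```bash

python3 -m handwheel '[0.007,-0.002,0,-0.1,-0.25,0.3,0.1, 0.007,-0.002,0,-0.1,-0.25,0.6,0.1, 0.007,-0.002,0,-0.1,-0.25,0.8,0.1, 0.007,-0.002,0,-0.1,-0.25,0.9,0.1, 0.007,-0.002,0,-0.1,-0.25,1,0.1, 0.007,-0.002,0,-0.1,-0.25,1,0.1, 0.007,-0.002,0,-0.1,-0.25,1,0.1, 0.007,-0.002,0,-0.1,-0.25,1,0.1]'
python3 - <<'E'
from h import *
plan((591.9,349.6,42.5,187))
E
```

```text
clock: 12.13
tcp_pos: [0.5919, 0.3498, 0.0431]
eef_rot: [[0.122, -0.993, 0.0], [-0.993, -0.122, 0.0], [-0.0, -0.0, -1.0]]
wrist_force: [0.1, 0.1, -3.3]
grip_width: 0.22
gripper_force: 30.0
t 12.1333 tcp [591.8678 349.7894  43.0888] phi -173.0 open 0.22 gf 29.999204194173217 wf [ 0.139   0.0808 -3.2742]
(591.9, 349.6, 42.5, 187) turn [-0.0003  0.0001 -0.0001] shift [ 0.02 -0.    0.06] rows>= 0.0
```

Still hanging free (−3.3 N), so I'll go down to contact.

```bash

python3 -m handwheel '[0,0,0,0,0,0.05,0.1, 0,0,0,0,0,0.05,0.1, 0,0,0,0,0,0.1,0.1, 0,0,0,0,0,0.1,0.1, 0,0,0,0,0,0.15,0.1, 0,0,0,0,0,0.15,0.1, 0,0,0,0,0,0.15,0.1, 0,0,0,0,0,0.15,0.1]'
```

```text
clock: 12.8
tcp_pos: [0.5919, 0.3497, 0.0422]
eef_rot: [[0.122, -0.993, 0.0], [-0.993, -0.122, 0.0], [-0.0, -0.0, -1.0]]
wrist_force: [-2.2, -1.2, 3.2]
grip_width: 0.221
gripper_force: 30.0
```

Contact is made. I'll release, rise and plan the indenter.

```bash

python3 -m handwheel '[0,0,0,0,0,0,0.5, 0,0,0,0,0,0,0.5, 0,0,0,0,0,0,0.5, 0,0,0,0,0,-2,0.5, 0,0,0,0,0,-4,0.5, 0,0,0,0,0,-6,0.5, 0,0,0,0,0,-8,0.5, 0,0,0,0,0,-8,0.5]'
python3 - <<'E'
from h import *
plan((661.5,-16,120,140),(661.5,-16,28,140),(661.5,-16,120,140),(441,331,120,140))
E
```

```text
clock: 13.47
tcp_pos: [0.5944, 0.3515, 0.1266]
eef_rot: [[0.123, -0.992, 0.008], [-0.992, -0.123, 0.006], [-0.004, -0.009, -1.0]]
wrist_force: [1.2, 0.7, 0.7]
grip_width: 0.498
gripper_force: 0.0
t 13.4667 tcp [594.4006 351.4922 126.5666] phi -172.9 open 0.498 gf 0.0 wf [1.1906 0.6898 0.7374]
(661.5, -16, 120, 140) turn [-0.0065  0.0079  0.8212] shift [37.3  -2.14  0.51] rows>= 9.0
(661.5, -16, 28, 140) turn [0. 0. 0.] shift [0.  0.  9.2] rows>= 2.2
(661.5, -16, 120, 140) turn [0. 0. 0.] shift [ 0.   0.  -9.2] rows>= 2.2
(441, 331, 120, 140) turn [0. 0. 0.] shift [-12.41  39.2    0.  ] rows>= 9.9
```

```bash

python3 -m handwheel '[0,0,0,1.5,0,0,0.5, 0,0,0,4,-0.2,0,0.5, 0,0,0,7,-0.4,0,0.5, 0,0,0,10,-0.6,0,0.5, 0,0,0,13,-0.7,0,0.5, 0,0,0,16,-0.9,0,0.5, 0,0,0,19,-1.1,0,0.5, 0,0,0,22,-1.3,0,0.5]'
python3 -m handwheel '[0,0,0.12,3,-0.2,0,0.5, 0,0,0.24,6,-0.4,0,0.5, 0,0,0.36,9,-0.5,0,0.5, 0,0,0.48,11.5,-0.6,0,0.5, 0,0,0.6,13.5,-0.7,0,0.5, 0,0,0.72,14.8,-0.8,0,0.5, 0,0,0.82,15.3,-0.85,0,0.5, 0,0,0.82,15.3,-0.85,0,0.5]'
python3 -m handwheel '[0,0,0,0,0,0.7,0.5, 0,0,0,0,0,1.5,0.5, 0,0,0,0,0,2.5,0.5, 0,0,0,0,0,3,0.5, 0,0,0,0,0,3,0.5, 0,0,0,0,0,3,0.5, 0,0,0,0,0,3,0.5, 0,0,0,0,0,3,0.5]'
python3 - <<'E'
from h import *
V("scene","a5");c=cv2.imread("pics/a5.png")[130:345,170:450];cv2.imwrite("pics/a5c.png",cv2.resize(c,None,fx=2.75,fy=2.75,interpolation=cv2.INTER_CUBIC))
plan((661.5,-16,28,140))
E
```

```text
clock: 14.13
tcp_pos: [0.6309, 0.1307, 0.1201]
eef_rot: [[0.121, -0.993, -0.002], [-0.993, -0.121, -0.001], [0.0, 0.002, -1.0]]
wrist_force: [0.1, -0.1, -0.5]
grip_width: 0.503
gripper_force: 0.0
clock: 14.8
tcp_pos: [0.6578, -0.0202, 0.12]
eef_rot: [[-0.646, -0.763, -0.002], [-0.763, 0.646, -0.0], [0.002, 0.001, -1.0]]
wrist_force: [0.1, -0.2, -0.7]
grip_width: 0.502
gripper_force: 0.0
clock: 15.47
tcp_pos: [0.6589, -0.0177, 0.092]
eef_rot: [[-0.642, -0.766, 0.001], [-0.766, 0.642, 0.0], [-0.001, -0.001, -1.0]]
wrist_force: [-0.4, 1.0, -0.2]
grip_width: 0.498
gripper_force: 0.0
t 15.5167 tcp [658.8501 -17.7348  91.9769] phi 140.0 open 0.501 gf 0.0 wf [-0.1644 -0.38    0.2612]
(661.5, -16, 28, 140) turn [-0.0007  0.0008  0.0005] shift [-0.3  -0.09  6.4 ] rows>= 1.5
```

View pics/a5c.png

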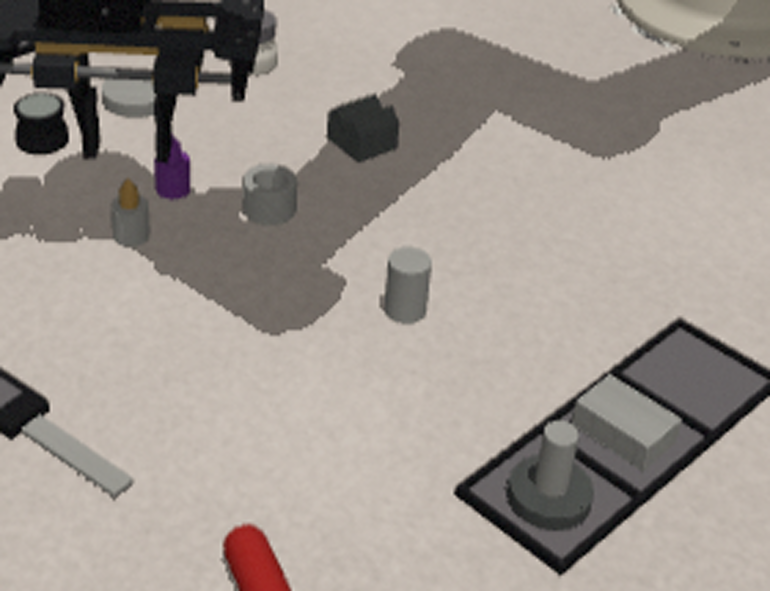

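The anvil stands in the far compartment (550,480) and the test piece in the middle (630,420). The jaws are centred over the brass indenter at (130,210), clear of the purple one at (172,170).

```bash

python3 -m handwheel '[0,0,0,-0.3,-0.1,1.5,0.5, 0,0,0,-0.3,-0.1,3.5,0.5, 0,0,0,-0.3,-0.1,5.2,0.5, 0,0,0,-0.3,-0.1,6.2,0.5, 0,0,0,-0.3,-0.1,6.4,0.5, 0,0,0,-0.3,-0.1,6.4,0.5, 0,0,0,-0.3,-0.1,6.4,0.1, 0,0,0,-0.3,-0.1,6.4,0.1]' 25
python3 -m handwheel '[0,0,0,0,0,0,0.1, 0,0,0,0,0,0,0.1, 0,0,0,0,0,0,0.1, 0,0,0,0,0,-1,0.1, 0,0,0,0,0,-3.5,0.1, 0,0,0,0,0,-6,0.1, 0,0,0,0,0,-8.5,0.1, 0,0,0,0,0,-9.2,0.1]'
python3 - <<'E'
from h import *
plan((441,331,120,140))
E
```

```text
clock: 16.18
tcp_pos: [0.6622, -0.0161, 0.0288]
eef_rot: [[-0.642, -0.766, 0.003], [-0.766, 0.642, 0.0], [-0.002, -0.002, -1.0]]
wrist_force: [0.3, 0.0, 1.2]
grip_width: 0.421
gripper_force: 0.0
clock: 16.85
tcp_pos: [0.6634, -0.0162, 0.1243]
eef_rot: [[-0.642, -0.767, 0.008], [-0.767, 0.642, 0.0], [-0.005, -0.006, -1.0]]
wrist_force: [1.2, -0.9, -1.1]
grip_width: 0.316
gripper_force: 25.0
t 16.85 tcp [663.4289 -16.1827 124.3176] phi 140.1 open 0.316 gf 24.999939501285553 wf [ 1.2312 -0.9085 -1.0754]
(441, 331, 120, 140) turn [-0.0056  0.0052  0.0009] shift [-12.33  39.35   0.27] rows>= 9.9
```

```bash

python3 -m handwheel '[0,0,0,-0.5,1.5,0,0.1, 0,0,0,-1.3,4,0,0.1, 0,0,0,-2.3,7.2,0,0.1, 0,0,0,-3.3,10.5,0,0.1, 0,0,0,-4.4,13.8,0,0.1, 0,0,0,-5.4,17,0,0.1, 0,0,0,-6.3,20,0,0.1, 0,0,0,-7.3,23,0,0.1]'
python3 -m handwheel '[0,0,0,-1,3.2,0,0.1, 0,0,0,-2,6.4,0,0.1, 0,0,0,-3,9.6,0,0.1, 0,0,0,-4,12.5,0,0.1, 0,0,0,-4.7,14.6,0,0.1, 0,0,0,-5.1,16,0,0.1, 0,0,0,-5.1,16.2,0,0.1, 0,0,0,-5.1,16.2,0,0.1]'
python3 -m handwheel '[0,0,0,0,0,1,0.1, 0,0,0,0,0,2.5,0.1, 0,0,0,0,0,4,0.1, 0,0,0,0,0,5.5,0.1, 0,0,0,0,0,7,0.1, 0,0,0,0,0,7.8,0.1, 0,0,0,0,0,8,0.1, 0,0,0,0,0,8,0.1]'
python3 -m handwheel '[0,0,0,0,0,0,0.1, 0,0,0,0,0,0,0.1, 0,0,0,0,0,0,0.1, 0,0,0,0,0,0,0.1, 0,0,0,0,0,0,0.1, 0,0,0,0,0,0,0.1, 0,0,0,0,0,0,0.1, 0,0,0,0,0,0,0.1]'
python3 - <<'E'
from h import *
plan((441,331,31,140))
E
```

```text
clock: 17.52
tcp_pos: [0.5292, 0.1884, 0.1179]
eef_rot: [[-0.643, -0.766, -0.003], [-0.766, 0.643, -0.001], [0.003, 0.002, -1.0]]
wrist_force: [0.1, 1.2, -1.8]
grip_width: 0.314
gripper_force: 25.0
clock: 18.18
tcp_pos: [0.4389, 0.3308, 0.1182]
eef_rot: [[-0.641, -0.767, -0.002], [-0.767, 0.641, -0.002], [0.003, 0.0, -1.0]]
wrist_force: [-0.2, -0.3, -1.3]
grip_width: 0.315
gripper_force: 25.0
clock: 18.85
tcp_pos: [0.4406, 0.3297, 0.0385]
eef_rot: [[-0.643, -0.765, -0.001], [-0.765, 0.643, -0.002], [0.002, -0.0, -1.0]]
wrist_force: [-0.1, 0.5, -1.7]
grip_width: 0.314
gripper_force: 25.0
clock: 19.52
tcp_pos: [0.4406, 0.3308, 0.0395]
eef_rot: [[-0.643, -0.766, 0.0], [-0.766, 0.643, 0.0], [-0.0, 0.0, -1.0]]
wrist_force: [0.1, -0.1, -1.3]
grip_width: 0.311
gripper_force: 25.0
t 19.5167 tcp [440.5707 330.7673  39.5468] phi 140.0 open 0.311 gf 24.999799132347107 wf [ 0.1395 -0.0616 -1.2525]
(441, 331, 31, 140) turn [0.     0.0002 0.0002] shift [-0.05 -0.02  0.85] rows>= 0.2
```

```bash

python3 -m handwheel '[0,0,0,0,0,0.4,0.1, 0,0,0,0,0,0.7,0.1, 0,0,0,0,0,0.8,0.1, 0,0,0,0,0,0.85,0.1, 0,0,0,0,0,0.9,0.1, 0,0,0,0,0,0.9,0.1, 0,0,0,0,0,0.9,0.1, 0,0,0,0,0,0.9,0.1]'
```

```text
clock: 20.18
tcp_pos: [0.4405, 0.3306, 0.0315]
eef_rot: [[-0.642, -0.766, -0.0], [-0.766, 0.642, -0.0], [0.0, -0.0, -1.0]]
wrist_force: [-3.4, -2.2, 6.8]
grip_width: 0.315
gripper_force: 25.0
```

The indenter is touching the floor. I'll release, rise and go to the V-anvil.

```bash

python3 -m handwheel '[0,0,0,0,0,0,0.5, 0,0,0,0,0,0,0.5, 0,0,0,0,0,0,0.5, 0,0,0,0,0,-2,0.5, 0,0,0,0,0,-4,0.5, 0,0,0,0,0,-6,0.5, 0,0,0,0,0,-8,0.6, 0,0,0,0,0,-9,0.6]'
python3 - <<'E'
from h import *
plan((440,150,120,140),(439,-15,120,177),(439,-15,60,177),(439,-15,30,177),(439,-15,120,177),(500,-342.5,120,183))
E
```

```text
clock: 20.85
tcp_pos: [0.4415, 0.3316, 0.1227]
eef_rot: [[-0.642, -0.766, 0.003], [-0.766, 0.642, 0.003], [-0.004, -0.0, -1.0]]
wrist_force: [-0.2, 0.4, 0.4]
grip_width: 0.565
gripper_force: 0.0
t 20.85 tcp [441.4707 331.6062 122.7209] phi 140.0 open 0.565 gf 0.0 wf [-0.1765  0.407   0.4473]
(440, 150, 120, 140) turn [-0.0004  0.0038  0.0006] shift [ 14.01 -11.55   0.22] rows>= 4.4
(439, -15, 120, 177) turn [ 0.      0.     -0.6458] shift [ 12.7  -10.53   0.  ] rows>= 5.2
(439, -15, 60, 177) turn [0. 0. 0.] shift [0. 0. 6.] rows>= 1.4
(439, -15, 30, 177) turn [0. 0. 0.] shift [0. 0. 3.] rows>= 0.7
(439, -15, 120, 177) turn [0. 0. 0.] shift [ 0.  0. -9.] rows>= 2.2
(500, -342.5, 120, 183) turn [ 0.      0.     -0.1047] shift [32.39 -7.81  0.  ] rows>= 8.0
```

```bash

python3 -m handwheel '[0,0,0,1,-0.8,0,0.6, 0,0,0,2.8,-2.3,0,0.6, 0,0,0,4.8,-4,0,0.6, 0,0,0,6.8,-5.6,0,0.6, 0,0,0,8.8,-7.3,0,0.6, 0,0,0,10.8,-8.9,0,0.6, 0,0,0,12.6,-10.4,0,0.6, 0,0,0,14,-11.6,0,0.6]'
python3 -m handwheel '[0,0,-0.1,2,-1.6,0,0.6, 0,0,-0.2,4,-3.3,0,0.6, 0,0,-0.3,6,-5,0,0.6, 0,0,-0.4,8.4,-7,0,0.6, 0,0,-0.5,10.4,-8.6,0,0.6, 0,0,-0.6,12,-10,0,0.6, 0,0,-0.646,12.7,-10.5,0,0.6, 0,0,-0.646,12.7,-10.5,0,0.6]'
python3 -m handwheel '[0,0,0,0,0,1.5,0.6, 0,0,0,0,0,3,0.6, 0,0,0,0,0,4.5,0.6, 0,0,0,0,0,5.5,0.6, 0,0,0,0,0,5.5,0.6, 0,0,0,0,0,5.5,0.6, 0,0,0,0,0,5.5,0.6, 0,0,0,0,0,5.5,0.6]'
python3 - <<'E'
from h import *
V("scene","a6");c=cv2.imread("pics/a6.png")[110:325,190:470];cv2.imwrite("pics/a6c.png",cv2.resize(c,None,fx=2.75,fy=2.75,interpolation=cv2.INTER_CUBIC))
plan((439,-15,30,177))
E
```

```text
clock: 21.52
tcp_pos: [0.4378, 0.1459, 0.119]
eef_rot: [[-0.644, -0.765, -0.003], [-0.765, 0.644, -0.002], [0.003, 0.001, -1.0]]
wrist_force: [-0.5, 0.4, 0.0]
grip_width: 0.597
gripper_force: 0.0
clock: 22.18
tcp_pos: [0.4365, -0.0182, 0.1191]
eef_rot: [[-0.055, -0.998, -0.003], [-0.998, 0.055, -0.001], [0.001, 0.003, -1.0]]
wrist_force: [-0.6, -0.3, 0.2]
grip_width: 0.596
gripper_force: 0.0
clock: 22.85
tcp_pos: [0.4387, -0.0156, 0.066]
eef_rot: [[-0.052, -0.999, 0.001], [-0.999, 0.052, 0.0], [-0.0, -0.001, -1.0]]
wrist_force: [-0.6, -0.7, 1.0]
grip_width: 0.6
gripper_force: 0.0
t 22.9 tcp [438.7222 -15.6208  66.0581] phi 177.0 open 0.597 gf 0.0 wf [ 0.0623 -0.2642 -0.6693]
(439, -15, 30, 177) turn [-0.0015  0.0006  0.0004] shift [-0.06 -0.02  3.61] rows>= 0.9
```

View pics/a6c.png

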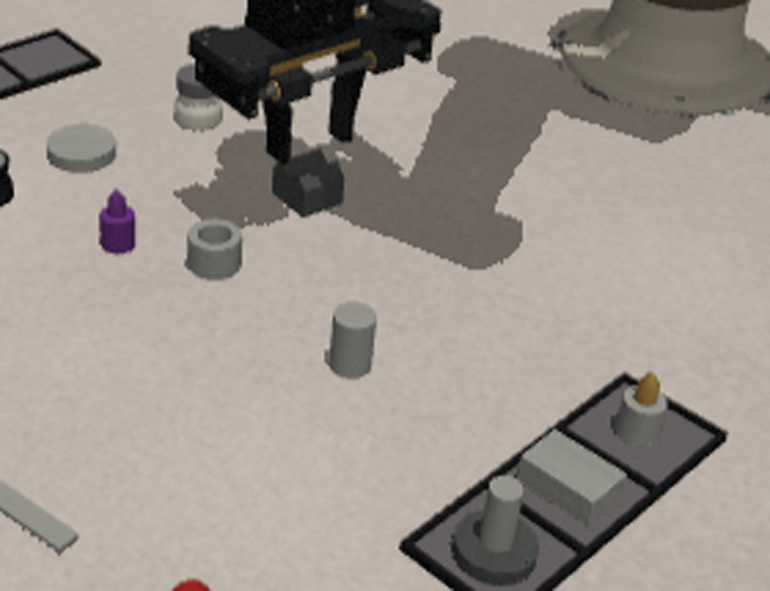

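The flat kit stands right: anvil (495,540), test piece (575,475), indenter (640,415). The jaws straddle the V-anvil's ends at (308,180), so I'll grip it.

```bash

python3 -m handwheel '[0,0,0,0,0,1.2,0.6, 0,0,0,0,0,2.5,0.6, 0,0,0,0,0,3.5,0.6, 0,0,0,0,0,3.6,0.6, 0,0,0,0,0,3.6,0.6, 0,0,0,0,0,3.6,0.1, 0,0,0,0,0,3.6,0.1, 0,0,0,0,0,3.6,0.1]' 40
python3 -m handwheel '[0,0,0,0,0,0,0.1, 0,0,0,0,0,0,0.1, 0,0,0,0,0,0,0.1, 0,0,0,0,0,-1,0.1, 0,0,0,0,0,-3.5,0.1, 0,0,0,0,0,-6,0.1, 0,0,0,0,0,-8.5,0.1, 0,0,0,0,0,-9,0.1]'
python3 - <<'E'
from h import *
plan((500,-342.5,120,183))
E
```

```text
clock: 23.57
tcp_pos: [0.4391, -0.0157, 0.0302]
eef_rot: [[-0.052, -0.999, 0.002], [-0.999, 0.052, 0.001], [-0.001, -0.002, -1.0]]
wrist_force: [-0.2, 0.4, -0.3]
grip_width: 0.459
gripper_force: 39.8
clock: 24.23
tcp_pos: [0.4395, -0.0155, 0.122]
eef_rot: [[-0.052, -0.999, 0.005], [-0.999, 0.052, 0.002], [-0.002, -0.005, -1.0]]
wrist_force: [0.4, 1.0, -4.0]
grip_width: 0.46
gripper_force: 40.0
t 24.2333 tcp [439.541  -15.5367 122.0413] phi 177.0 open 0.46 gf 39.9989072768949 wf [ 0.4387  1.0149 -4.0043]
(500, -342.5, 120, 183) turn [-0.0052  0.0016 -0.1041] shift [32.34 -7.73  0.18] rows>= 8.0
```

```bash

python3 -m handwheel '[0,0,0,1.2,-0.3,0,0.1, 0,0,0,3.5,-0.8,0,0.1, 0,0,-0.02,6.5,-1.6,0,0.1, 0,0,-0.04,9.5,-2.3,0,0.1, 0,0,-0.06,12.5,-3,0,0.1, 0,0,-0.08,15.5,-3.7,0,0.1, 0,0,-0.1,18.5,-4.4,0,0.1, 0,0,-0.104,21.5,-5.1,0,0.1]'
python3 -m handwheel '[0,0,0,3,-0.4,0,0.1, 0,0,0,5.5,-0.8,0,0.1, 0,0,0,7.8,-1.1,0,0.1, 0,0,0,9.5,-1.3,0,0.1, 0,0,0,10.6,-1.45,0,0.1, 0,0,0,11.1,-1.5,0,0.1, 0,0,0,11.1,-1.5,0,0.1, 0,0,0,11.1,-1.5,0,0.1]'
python3 -m handwheel '[0,0,0,0,0,1,0.1, 0,0,0,0,0,2.5,0.1, 0,0,0,0,0,4,0.1, 0,0,0,0,0,5.5,0.1, 0,0,0,0,0,6.5,0.1, 0,0,0,0,0,7,0.1, 0,0,0,0,0,7,0.1, 0,0,0,0,0,7,0.1]'
python3 -m handwheel '[0,0,0,0,0,0,0.1, 0,0,0,0,0,0,0.1, 0,0,0,0,0,0,0.1, 0,0,0,0,0,0,0.1, 0,0,0,0,0,0,0.1, 0,0,0,0,0,0,0.1, 0,0,0,0,0,0,0.1, 0,0,0,0,0,0,0.1]'
python3 - <<'E'
from h import *
plan((500,-342.5,33.5,183))
E
```

```text
clock: 24.9
tcp_pos: [0.4764, -0.2342, 0.117]
eef_rot: [[0.052, -0.999, -0.004], [-0.999, -0.052, 0.002], [-0.002, 0.004, -1.0]]
wrist_force: [0.8, 0.7, -3.7]
grip_width: 0.455
gripper_force: 40.0
clock: 25.57
tcp_pos: [0.498, -0.3424, 0.1184]
eef_rot: [[0.052, -0.999, -0.002], [-0.999, -0.052, 0.001], [-0.002, 0.002, -1.0]]
wrist_force: [-0.7, 0.3, -4.6]
grip_width: 0.453
gripper_force: 40.0
clock: 26.23
tcp_pos: [0.4991, -0.3432, 0.0497]
eef_rot: [[0.053, -0.999, 0.0], [-0.999, -0.053, -0.0], [0.0, -0.0, -1.0]]
wrist_force: [-0.2, 0.6, -4.4]
grip_width: 0.457
gripper_force: 40.0
clock: 26.9
tcp_pos: [0.4988, -0.3434, 0.0495]
eef_rot: [[0.052, -0.999, 0.0], [-0.999, -0.052, -0.0], [0.0, -0.0, -1.0]]
wrist_force: [0.4, 0.2, -4.5]
grip_width: 0.457
gripper_force: 40.0
t 26.9 tcp [ 498.8012 -343.3569   49.4639] phi -177.0 open 0.457 gf 39.9984616599977 wf [ 0.4283  0.2413 -4.5462]
(500, -342.5, 33.5, 183) turn [-0.0001 -0.     -0.0004] shift [-0.08 -0.12  1.6 ] rows>= 0.4
```

```bash

python3 -m handwheel '[0,0,0,-0.1,-0.1,0.5,0.1, 0,0,0,-0.1,-0.1,0.9,0.1, 0,0,0,-0.1,-0.1,1.2,0.1, 0,0,0,-0.1,-0.1,1.4,0.1, 0,0,0,-0.1,-0.1,1.55,0.1, 0,0,0,-0.1,-0.1,1.65,0.1, 0,0,0,-0.1,-0.1,1.65,0.1, 0,0,0,-0.1,-0.1,1.65,0.1]'
```

```text
clock: 27.57
tcp_pos: [0.4995, -0.3422, 0.0333]
eef_rot: [[0.052, -0.999, -0.0], [-0.999, -0.052, 0.0], [-0.0, 0.0, -1.0]]
wrist_force: [-1.1, 1.3, -0.6]
grip_width: 0.455
gripper_force: 40.0
```

```bash

python3 -m handwheel '[0,0,0,0,0,0,0.58, 0,0,0,0,0,0,0.58, 0,0,0,0,0,0,0.58, 0,0,0,0,0,-1.5,0.58, 0,0,0,0,0,-4,0.58, 0,0,0,0,0,-6.5,0.55, 0,0,0,0,0,-9,0.55, 0,0,0,0,0,-9,0.55]'
python3 - <<'E'
from h import *
plan((518,-160,120,183),(549.6,167.3,120,130),(549.6,167.3,30,130),(549.6,167.3,120,130),(576,-338.5,120,130))
E
```

```text
clock: 28.23
tcp_pos: [0.5035, -0.3443, 0.1294]
eef_rot: [[0.053, -0.999, 0.011], [-0.999, -0.054, -0.006], [0.007, -0.011, -1.0]]
wrist_force: [0.2, -0.5, 0.9]
grip_width: 0.552
gripper_force: 0.0
t 28.2333 tcp [ 503.4502 -344.2574  129.3804] phi -176.9 open 0.552 gf 0.0 wf [ 0.2433 -0.4999  0.8971]
(518, -160, 120, 183) turn [-0.011  -0.0068  0.0012] shift [-18.33  -2.43   0.84] rows>= 4.4
(549.6, 167.3, 120, 130) turn [0.    0.    0.925] shift [-32.52  -4.87   0.  ] rows>= 7.9
(549.6, 167.3, 30, 130) turn [0. 0. 0.] shift [0. 0. 9.] rows>= 2.2
(549.6, 167.3, 120, 130) turn [0. 0. 0.] shift [ 0.  0. -9.] rows>= 2.2
(576, -338.5, 120, 130) turn [0. 0. 0.] shift [ 30.49 -40.44   0.  ] rows>= 12.1
```

```bash

python3 -m handwheel '[0,0,0,-1.5,-0.2,0,0.55, 0,0,0,-4,-0.5,0,0.55, 0,0,0,-7,-0.9,0,0.55, 0,0,0,-10.5,-1.4,0,0.55, 0,0,0,-14,-1.9,0,0.55, 0,0,0,-17.5,-2.4,0,0.55, 0,0,0,-21,-3,0,0.55, 0,0,0,-24.5,-3.5,0,0.55]'
python3 -m handwheel '[0,0,0.12,-3.6,-0.5,0,0.55, 0,0,0.24,-7.2,-1,0,0.55, 0,0,0.36,-10.8,-1.6,0,0.55, 0,0,0.48,-14.4,-2.1,0,0.55, 0,0,0.6,-18,-2.7,0,0.55, 0,0,0.72,-21.5,-3.2,0,0.55, 0,0,0.84,-24.5,-3.6,0,0.55, 0,0,0.925,-26.2,-3.8,0,0.55]'
python3 -m handwheel '[0,0,0,0,0,1,0.55, 0,0,0,0,0,2,0.55, 0,0,0,0,0,3,0.55, 0,0,0,0,0,3,0.55, 0,0,0,0,0,3,0.55, 0,0,0,0,0,3,0.55, 0,0,0,0,0,3,0.55, 0,0,0,0,0,3,0.55]'
python3 - <<'E'
from h import *
S=V("scene","a7");ms=tmask(S,11);h=hull(near(ms,(318,234)));print("bar px",cen(h),cv2.boundingRect(h))
plan((549.6,167.3,30,130))
E
```

```text
clock: 28.9
tcp_pos: [0.5226, -0.0941, 0.1234]
eef_rot: [[0.052, -0.999, 0.002], [-0.999, -0.052, -0.0], [0.0, -0.002, -1.0]]
wrist_force: [1.2, -0.5, 0.8]
grip_width: 0.552
gripper_force: 0.0
clock: 29.57
tcp_pos: [0.5472, 0.1714, 0.1233]
eef_rot: [[-0.768, -0.641, 0.003], [-0.641, 0.768, 0.001], [-0.003, -0.001, -1.0]]
wrist_force: [0.5, -0.2, 0.9]
grip_width: 0.552
gripper_force: 0.0
clock: 30.23
tcp_pos: [0.5467, 0.1675, 0.0935]
eef_rot: [[-0.767, -0.642, 0.001], [-0.642, 0.767, 0.001], [-0.001, -0.0, -1.0]]
wrist_force: [-0.7, 0.4, 0.3]
grip_width: 0.547
gripper_force: 0.0
bar px [317.8627 233.0685] (310, 219, 17, 29)
t 30.2833 tcp [546.6397 167.626   93.49  ] phi 130.0 open 0.551 gf 0.0 wf [ 0.0994 -0.294  -0.7733]
(549.6, 167.3, 30, 130) turn [-0.0002  0.0011 -0.0007] shift [-0.2  -0.21  6.35] rows>= 1.5
```

The bar hasn't moved, so I'll descend, grip and lift.

```bash

python3 -m handwheel '[0,0,0,-0.2,-0.2,1.5,0.55, 0,0,0,-0.2,-0.2,3.5,0.55, 0,0,0,-0.2,-0.2,5.2,0.55, 0,0,0,-0.2,-0.2,6.2,0.55, 0,0,0,-0.2,-0.2,6.35,0.55, 0,0,0,-0.2,-0.2,6.35,0.1, 0,0,0,-0.2,-0.2,6.35,0.1, 0,0,0,-0.2,-0.2,6.35,0.1]' 30
python3 -m handwheel '[0,0,0,0,0,0,0.1, 0,0,0,0,0,0,0.1, 0,0,0,0,0,0,0.1, 0,0,0,0,0,-1,0.1, 0,0,0,0,0,-3.5,0.1, 0,0,0,0,0,-6,0.1, 0,0,0,0,0,-8.5,0.1, 0,0,0,0,0,-9,0.1]'
python3 - <<'E'
from h import *
plan((576,-338.5,120,130))
E
```

```text
clock: 30.95
tcp_pos: [0.5499, 0.168, 0.0306]
eef_rot: [[-0.766, -0.643, 0.002], [-0.643, 0.766, 0.001], [-0.002, -0.0, -1.0]]
wrist_force: [0.2, 0.7, 0.3]
grip_width: 0.403
gripper_force: 0.0
clock: 31.62
tcp_pos: [0.5511, 0.1684, 0.1239]
eef_rot: [[-0.766, -0.643, 0.007], [-0.643, 0.766, 0.003], [-0.007, -0.002, -1.0]]
wrist_force: [0.5, -0.2, -2.0]
grip_width: 0.339
gripper_force: 30.0
t 31.6167 tcp [551.1153 168.3925 123.9374] phi 130.0 open 0.339 gf 30.000367490574718 wf [ 0.5256 -0.2099 -2.0331]
(576, -338.5, 120, 130) turn [-0.002   0.0072  0.0005] shift [ 30.7  -40.41   0.26] rows>= 12.2
```

```bash

python3 -m handwheel '[0,0,0,0.8,-1.1,0,0.1, 0,0,0,2.4,-3.2,0,0.1, 0,0,0,4.5,-6,0,0.1, 0,0,0,6.8,-9,0,0.1, 0,0,0,9.1,-12,0,0.1, 0,0,0,11.4,-15.1,0,0.1, 0,0,0,13.7,-18.2,0,0.1, 0,0,0,16,-21.2,0,0.1]'
python3 -m handwheel '[0,0,0,2.3,-3,0,0.1, 0,0,0,4.6,-6.1,0,0.1, 0,0,0,6.9,-9.1,0,0.1, 0,0,0,9.2,-12.2,0,0.1, 0,0,0,11.4,-15,0,0.1, 0,0,0,13.2,-17.5,0,0.1, 0,0,0,14.2,-18.8,0,0.1, 0,0,0,14.5,-19.2,0,0.1]'
python3 -m handwheel '[0,0,0,0,0,0.8,0.1, 0,0,0,0,0,2.5,0.1, 0,0,0,0,0,4,0.1, 0,0,0,0,0,5.5,0.1, 0,0,0,0,0,6.5,0.1, 0,0,0,0,0,7,0.1, 0,0,0,0,0,7,0.1, 0,0,0,0,0,7,0.1]'
python3 -m handwheel '[0,0,0,0,0,0,0.1, 0,0,0,0,0,0,0.1, 0,0,0,0,0,0,0.1, 0,0,0,0,0,0,0.1, 0,0,0,0,0,0,0.1, 0,0,0,0,0,0,0.1, 0,0,0,0,0,0,0.1, 0,0,0,0,0,0,0.1]'
python3 - <<'E'
from h import *
plan((576,-338.5,33.5,130))
E
```

```text
clock: 32.28
tcp_pos: [0.5609, -0.1001, 0.1177]
eef_rot: [[-0.767, -0.642, -0.004], [-0.642, 0.767, 0.0], [0.003, 0.003, -1.0]]
wrist_force: [1.6, 0.2, -1.9]
grip_width: 0.339
gripper_force: 30.0
clock: 32.95
tcp_pos: [0.5731, -0.3408, 0.117]
eef_rot: [[-0.769, -0.639, -0.004], [-0.639, 0.769, 0.001], [0.002, 0.003, -1.0]]
wrist_force: [-0.3, 1.0, -2.8]
grip_width: 0.337
gripper_force: 30.0
clock: 33.62
tcp_pos: [0.5753, -0.3374, 0.0496]
eef_rot: [[-0.766, -0.643, -0.0], [-0.643, 0.766, -0.0], [0.0, -0.0, -1.0]]
wrist_force: [0.3, 0.2, -1.5]
grip_width: 0.337
gripper_force: 30.0
clock: 34.28
tcp_pos: [0.5749, -0.338, 0.0494]
eef_rot: [[-0.766, -0.642, -0.0], [-0.642, 0.766, 0.0], [0.0, 0.0, -1.0]]
wrist_force: [-0.3, 0.3, -2.0]
grip_width: 0.341
gripper_force: 30.0
t 34.2833 tcp [ 574.939  -337.9911   49.4489] phi 130.0 open 0.341 gf 30.000013802200556 wf [-0.3451  0.2737 -1.9849]
(576, -338.5, 33.5, 130) turn [ 0.     -0.     -0.0004] shift [-0.05 -0.11  1.59] rows>= 0.4
```

```bash

python3 -m handwheel '[0,0,0,-0.1,-0.1,0.5,0.1, 0,0,0,-0.1,-0.1,0.9,0.1, 0,0,0,-0.1,-0.1,1.2,0.1, 0,0,0,-0.1,-0.1,1.4,0.1, 0,0,0,-0.1,-0.1,1.5,0.1, 0,0,0,-0.1,-0.1,1.6,0.1, 0,0,0,-0.1,-0.1,1.6,0.1, 0,0,0,-0.1,-0.1,1.6,0.1]'
```

```text
clock: 34.95
tcp_pos: [0.5765, -0.3381, 0.0336]
eef_rot: [[-0.766, -0.643, 0.0], [-0.643, 0.766, -0.0], [-0.0, -0.0, -1.0]]
wrist_force: [-0.8, -0.1, -1.0]
grip_width: 0.334
gripper_force: 30.0
```

```bash

python3 -m handwheel '[0,0,0,0,0,0.05,0.1, 0,0,0,0,0,0.05,0.1, 0,0,0,0,0,0.05,0.1, 0,0,0,0,0,0.05,0.45, 0,0,0,0,0,0.05,0.45, 0,0,0,0,0,0.05,0.45, 0,0,0,0,0,0.05,0.45, 0,0,0,0,0,0.05,0.45]'
python3 -m handwheel '[0,0,0,0,0,-1,0.45, 0,0,0,0,0,-3,0.45, 0,0,0,0,0,-6,0.45, 0,0,0,0,0,-9,0.45, 0,0,0,0,0,-12,0.45, 0,0,0,0,0,-15,0.45, 0,0,0,0,0,-17,0.45, 0,0,0,0,0,-17,0.45]'
python3 -m handwheel '[0,0,0,3,0,0,0.45, 0,0,0,6,0,0,0.45, 0,0,0,9,0,0,0.45, 0,0,0,12,0,0,0.45, 0,0,0,15,0,0,0.45, 0,0,0,18,0,0,0.45, 0,0,0,20,0,0,0.45, 0,0,0,20,0,0,0.45]'
python3 -m handwheel '[0,0,0,3,0,0,0.45, 0,0,0,6,0,0,0.45, 0,0,0,9,0,0,0.45, 0,0,0,12,0,0,0.45, 0,0,0,14,0,0,0.45, 0,0,0,15,0,0,0.45, 0,0,0,15,0,0,0.45, 0,0,0,15,0,0,0.45]'
python3 - <<'E'
from h import *
T=V("top","f_t");S=V("scene","f_s")
a=cv2.imread("pics/f_s.png")[100:340,130:480];b=cv2.imread("pics/f_t.png")[145:262,115:405]
cv2.imwrite("pics/f.png",np.vstack([cv2.resize(a,(430,295),interpolation=cv2.INTER_CUBIC),cv2.resize(b,(730,295),interpolation=cv2.INTER_CUBIC)[:, :430]])if 0 else np.vstack([np.hstack([cv2.resize(a,(437,300),interpolation=cv2.INTER_CUBIC),cv2.resize(cv2.imread("pics/f_s.png")[105:160,150:235],(350,300),interpolation=cv2.INTER_CUBIC)]),cv2.resize(b,(787,300),interpolation=cv2.INTER_CUBIC)]))
mt=tmask(T,15);ms=tmask(S,11)
for n,pt,ps in(("purple",(278,177),(232,191)),("sleeve",(255,193),(268,200)),("disc",(323,193),(219,163)),("jar",(322,233),(262,145)),("magn",(319,160),(184,175))):
    print(n,cen(hull(near(mt,pt))).round(1),cen(hull(near(ms,ps))).round(1))
plan()
E
```

```text
clock: 35.62
tcp_pos: [0.5766, -0.3382, 0.0328]
eef_rot: [[-0.766, -0.643, 0.0], [-0.643, 0.766, -0.0], [-0.0, -0.0, -1.0]]
wrist_force: [-0.1, 0.5, -1.2]
grip_width: 0.446
gripper_force: 0.0
clock: 36.28
tcp_pos: [0.5789, -0.3395, 0.2104]
eef_rot: [[-0.766, -0.643, 0.011], [-0.643, 0.766, -0.006], [-0.005, -0.011, -1.0]]
wrist_force: [-0.2, 0.3, 0.3]
grip_width: 0.453
gripper_force: 0.0
clock: 36.95
tcp_pos: [0.42, -0.4685, 0.2031]
eef_rot: [[-0.769, -0.639, -0.001], [-0.639, 0.769, 0.0], [0.001, 0.001, -1.0]]
wrist_force: [-0.2, 0.4, -0.9]
grip_width: 0.449
gripper_force: 0.0
clock: 37.62
tcp_pos: [0.3086, -0.5626, 0.2028]
eef_rot: [[-0.766, -0.642, 0.0], [-0.642, 0.766, 0.0], [-0.0, 0.0, -1.0]]
wrist_force: [-0.1, 0.8, -0.1]
grip_width: 0.45
gripper_force: 0.0
purple [278.  177.5] [232.1 191.5]
sleeve [255.6 193.6] [267.5 200.3]
disc [323.1 193.7] [219.  163.5]
jar [322.3 233.1] [261.7 139.7]
magn [319.3 160.1] [184.4 174.6]
t 37.7167 tcp [ 309.3668 -562.2113  202.9501] phi 130.1 open 0.451 gf 0.0 wf [0.4459 0.1942 0.2357]
```

View pics/f.png

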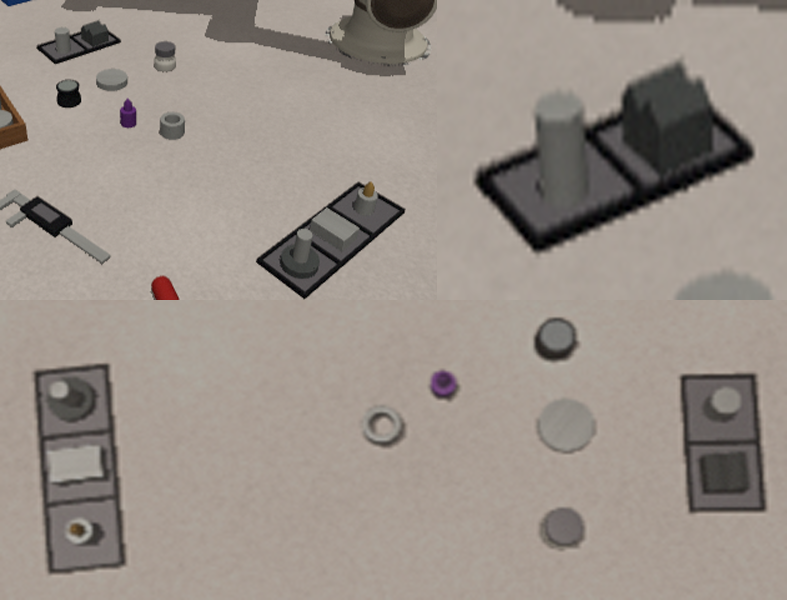

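The final picture shows all five parts upright in their compartments. Lower half: anvil (72,397), test piece (75,463) and indenter (78,530) in tray3, then bar (723,403) and V-anvil (723,472) in tray2. The bystanders' pixel positions are unchanged to about 0.1 px, so I'm handing in.

```bash
python3 -c "
from workcell import order
print(order.finish_job())"
```

```text
the job is handed in; nothing more can be done
None
```

Both kits are made up and the job is handed in at about 38 s on the robot's clock: all five parts stand upright in their compartments, and the bystanders and purple look-alike were left where they were.

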